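Set the dust-port damper and start the extractor

TASK

With closed fingertips, push the upright post of the damper's lever round its arc until the lever points at the wide-headed pin on the scale; only push it gently, do not pinch it. Leave the lever there, then press the start button on the grey switch box fully down and let it come up again. Leave the loose things on the bench where they are, neither lifted nor knocked.

Things in the scene. Friction and masses are not known exactly. Their poses are not given: they have to be found in the camera images.
- damper: fixed iris damper of the dust port: square steel foot 170 mm wide, a turning ring on top and a flat aluminium scale in an arc on one side, 126 to 170 mm from the ring's axis, top 36 mm above the bench. Origin on the ring's vertical axis at bench height; x points at the middle of the scale. Nothing but the lever's post rises above 60 mm
- lever: the turning ring (steel, 152 mm across, lying flat) with its lever, a 14 mm wide bar along this frame's +x to a pointed tip 136 mm from the axis. Origin on the axis, at bench height; z up. It turns 1.1 rad either way from the scale's middle, starts near the middle, needs about 1.5 N of push at the post (more when fast), and stays where it is left
- post_top (a point): centre of the top of the lever's black upright round post, 16 mm across, 110 mm from the ring's axis on the lever's centre line, rising from 51 to 95 mm above the bench. It is pushed from its side, along its arc about the axis
- pin: black mushroom-shaped pin fixed in one of the scale's six marks (the others hold 8 mm flat dots), to either side of the lever. Head 20 mm across; origin at its foot, 36 mm above the bench, 150 mm from the axis; head's top at 50 mm. The lever points at it when its y in the lever's frame is 0. Marks are at 0.3, 0.6 and 0.9 rad either side of the scale's middle
- switchbox: grey switch box fixed on the bench, 90 x 130 x 45 mm high, origin under its middle; a small square black cover on its top is not a button
- start_top (a point): centre of the top of the round steel start button, 34 mm across, on top of the switch box; it is pressed straight down, travel 6 mm, 5 N when fully down, and springs back
- start (a joint): travel of the start button in m: 0 up, 0.006 fully down
- sanding_block: cork sanding block, 100 x 60 x 32 mm, loose beside the damper; to be left alone
- tape_roll: roll of paper tape lying flat, 84 mm across, 24 mm high, loose beside the damper; to be left alone
- offcut: piece of light wood, 45 x 130 x 22 mm, loose, lying beyond the scale; to be left alone
- glue: upright white glue bottle, 52 mm across, 140 mm high, loose, about 130 mm from the switch box's middle; to be left alone
- brush: paint brush lying on the bench; to be left alone
- tub: white open bowl, 120 mm across, 55 mm high; to be left alone
- tin: steel can, 84 mm across, 100 mm high; to be left alone
Not all that is in view belongs to the job. What is shaped like the switchbox but red is not meant.

How it is judged (in metres and radians):
On the way, in this order (a step that is already met when the one before it is completed fails the run):
1. the lever points at the pin (y of pin in the frame of lever between -0.008 and 0.008 m and angular speed of lever below 0.05 rad/s), for 0.3 s.
2. then the start button is pressed fully down (value of joint start above 0.0045 m), for 0.05 s.
At the end, for the whole second after the job is handed in: the lever rests with the pin's centre within 8 mm of the lever's centre line, and the start button is up again (under 2 mm down) after having been pressed at least 4.5 mm (all of step 1 and value of joint start below 0.002 m); the robot touches nothing.
It fails at once if the lever is pinched or forced (over 25 N from the fingers) (contact force between the fingers and lever above 25 N).
It fails at once if a loose thing on the bench is lifted or moved by more than 20 mm (distance of any of sanding_block, tape_roll, offcut, glue, brush, tub, tin from where it was at the start of the episode above 0.02 m).
It also fails if it takes over 51 s, if anything falls off the work surface, if the arm or the gripper's body presses on something with over 40 N, if the wrist force passes 120 N, or if a joint passes its speed limit or range.

ROBOT

A 6-joint arm with a two-finger parallel gripper is mounted at the origin on the work surface. World frame = base frame: x ahead of the robot, y to its left, z up, the work surface at z = 0. Lengths are in mm, angles in rad, forces in N, time in s.
With the tool pointing down it reaches from about 275 to 1000 mm from the base axis. Payload 8.4 kg.
Tool frame: the origin (TCP) lies on the mounting face of the last link; the fingertips stand 173 mm ahead of it and the grasp point (between the pads) lies 155 mm ahead of it; z points along the fingers, y is the direction in which the jaws open and shut (so a half turn about z gives the same grasp; the last joint's range is limited). The gripper opens to 85 mm and grips with 20 to 120 N. Pads are 22 mm wide; open, the fingers measure 114 mm over their backs; the gripper's body (76 mm by 85 mm) begins 54 mm behind the grasp point. The pads swing forward as they close: fully open they stand 13 mm farther back than shut.
Start: joints at [1.326, 0.353, 1.633, -0, 1.155, -0.002], TCP at [150.262, 606.672, 404.681] pointing down, gripper open.
Joint ranges: [-2.63, 2.63], [-0.92, 2.1], [0.06, 2.66], [-1.3, 4.44], [0, 2.69], [-3.02, 3.02]. Speed limits (rad/s): [2.22, 2.22, 2.79, 3.14, 3.14, 3.14].

INTERFACE

Orientations are given as [roll, pitch, yaw] about the fixed x, y, z axes, in that order (R = Rz(yaw) Ry(pitch) Rx(roll)).
In Python, from rig import r, grab_frame, spotter gives the robot as it stands.
- The arm moves only by the tool apply_moves, never from a script. Its argument "motion" is text: rows parted by semicolons, each of 5 numbers parted by spaces: the opening, from -1 (shut) to 1 (fully open), then the shift along the tool's x, y, z as a fraction of full scale, then the turn about the tool's z as a fraction of full scale. In form: hand x y z twist; .... A call has 1 to 20 rows; each row is the pose to reach, as a shift and turn from the pose commanded when the call began, along the tool's axes at that moment, turning the shorter way round; what a row does not reach only later rows make up. Full scale, the value 1, is 1 m for a shift and pi rad for a turn. A row lasts 1/12 s, in which the tool goes at most 41.7 mm and 7.16 degrees, less where a joint would pass 70% of its speed; a pose out of reach is approached as far as the arm can. A call with a number of a shift or a turn outside -1 to 1 is refused whole. A call with a gripper value outside its range is refused whole. The fingers move at their own pace and stop on an object; "squeeze" is the grip in N (left out, the last holds). Time passes only in rows, so rows that repeat a pose let the fingers close. It gives the time, the measured TCP pose, the force and the opening at its end, in the units of the state.
- r.sense(): the state, without advancing time (a new reading comes with each control period).
- grab_frame(name): name is "scene" or "top"; returns a dict with "img" (384x512x3 uint8, red, green, blue), "fx", "fy", "cx", "cy" (pixels), "R" (3x3) and "t" (3): a world point X has camera coordinates R X + t. Camera axes: x right, y down, z forward; pixel columns grow to the right and rows downward; lengths in mm; the calibration is good to about 2 mm. A picture is of the moment at which its call begins. There is no depth.
- r.sign_off(): hands the job in, once; it reports no verdict.
Trained networks look in the newest picture that a camera, given by its name, has taken for a name from the list of things; names that differ only in an ending like _2 or _b are one class to them, and where a whole thing is asked for, a point or a joint stands for the part that bears it (a point fixed in the world has none). Each returns a list of dicts, best first, with "conf" (0 to 1); they miss things now and then, are a little off and sometimes report something else, mostly with a low value. They report only what shows in the picture. A call takes as long as a camera call. They do not tell look-alikes from the thing itself.
- spotter.boxes_of(query, camera): "point" ([x, y, z] in mm, in world coordinates, good to about 4 mm: the middle of the surface that is visible of it).
- spotter.place_of(query, camera): "point" ([x, y, z] in mm, in world coordinates, good to about 4 mm: a listed point, or the origin of a listed thing).
The state is a dict: "clock": time; "qpos": joint angles; "qvel": joint speeds; "joint_efforts": joint torques, N m; "eef_pos": TCP position; "tcp_rot": TCP orientation; "contact_force": force on the tool from outside, world axes, zero at the start; "wrist_torque": the same for the moment, N m; "opening": opening from 0.0 (shut) to 1.0 (fully open).
Only numpy, scipy, OpenCV 4.12 (cv2) and the standard library are available. Lean on these libraries where they do the work, as an engineer would, in place of code of your own. Each camera call takes 0.05 s, during which the arm holds its last target.

## Working session

There is one attempt and no reset: what is moved stays moved. The work goes in short steps, Python scripts to look and compute and a tool call to move; the robot and the scene stay as the last step left them, time stands still between calls to the robot, and variables do not carry over. Pictures are saved under pics/ and viewed, and the job is handed in when it is done.

Besides the shell and the picture viewer there is one more tool, called after "Emit:" as name(argument=value, ...) on one line, values as JSON. apply_moves: Moves the arm, as the interface text tells. Its arguments: {"type":"object","properties":{"motion":{"type":"string"},"squeeze":{"type":"number"}},"required":["motion"]}

```bash
mkdir -p pics; ls
python3 - <<'E'
from rig import r, grab_frame, spotter
import cv2
s=r.sense(); print({k:s[k] for k in('clock','eef_pos','tcp_rot','opening','contact_force')})
for c in('scene','top'):
    f=grab_frame(c); cv2.imwrite(f'pics/{c}0.png',cv2.resize(f['img'][:,:,::-1],(768,576),interpolation=cv2.INTER_CUBIC))
    print(c,f['fx'],f['cx'],f['cy'],f['R'],f['t'])
    for q in('damper','lever','post_top','pin','switchbox','start_top','glue','offcut','tape_roll','sanding_block','tin','tub','brush'):
        print(q,[( [round(v) for v in d['point']],round(d['conf'],2)) for d in spotter.place_of(q,c)][:3])
E
```

```text
pics
{'clock': 0.0, 'eef_pos': array([150.19150395, 606.42945805, 403.93080025]), 'tcp_rot': array([-3.14013151e+00, -6.25784568e-06,  2.89883209e+00]), 'opening': 1.0007364889378951, 'contact_force': array([ 0.37635051,  0.07756199, -0.64930708])}
scene 379.71238233725035 252.20773907961726 194.09147149776464 [[ 0.80137769  0.59814957 -0.00329954]
 [ 0.50500507 -0.67952194 -0.53218401]
 [-0.32056774  0.42481411 -0.84662229]] [-431.96561996 -200.46279877 1406.30206827]
damper [([506, -9, -2], 0.85)]
lever [([504, -12, -3], 0.83), ([509, 362, 70], 0.46)]
post_top [([605, -47, 94], 0.56)]
pin [([641, 45, 34], 0.43)]
switchbox [([308, 371, 2], 0.77), ([498, 374, -4], 0.66), ([417, 586, 0], 0.56)]
start_top [([506, 357, 66], 0.56), ([418, 570, 67], 0.45), ([317, 356, 65], 0.38)]
glue [([624, 415, -1], 0.69)]
offcut [([711, -60, -1], 0.67)]
tape_roll [([466, 147, -1], 0.53)]
sanding_block [([429, -176, -2], 0.66)]
tin [([673, -420, 1], 0.89)]
tub [([515, -436, 1], 0.74)]
brush [([592, -536, 1], 0.59)]
top 397.22383466329563 260.4282089645889 194.1715658778515 [[-6.49262648e-04 -9.99979076e-01 -6.43632755e-03]
 [-9.96906367e-01  1.15310830e-03 -7.85898639e-02]
 [ 7.85956413e-02  6.36539045e-03 -9.96886256e-01]] [  22.62910729  542.70135422 1562.03556256]
damper [([502, -9, 2], 0.72), ([590, -537, -2], 0.68)]
lever [([502, -11, 0], 0.87)]
post_top [([608, -48, 93], 0.57)]
pin [([642, 43, 32], 0.5)]
switchbox [([314, 373, 1], 0.94), ([497, 376, -1], 0.8), ([418, 590, 0], 0.79)]
start_top [([511, 358, 61], 0.59), ([312, 349, 68], 0.46)]
glue [([617, 420, -1], 0.48)]
offcut [([711, -58, -1], 0.75)]
tape_roll [([470, 148, 0], 0.43)]
sanding_block [([428, -177, -2], 0.56)]
tin [([673, -418, -4], 0.67)]
tub [([516, -438, -1], 0.71)]
brush [([593, -538, 0], 0.56), ([471, 148, -2], 0.35)]
```

View pics/top0.png

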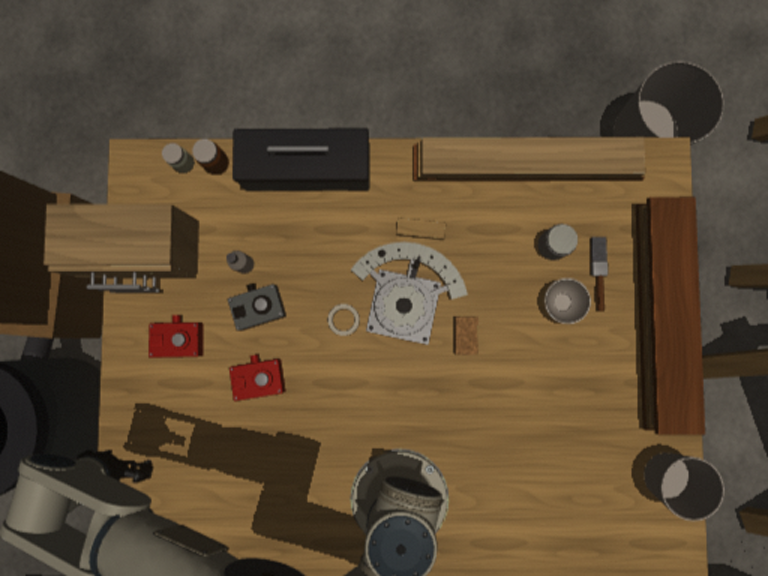

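View pics/scene0.png

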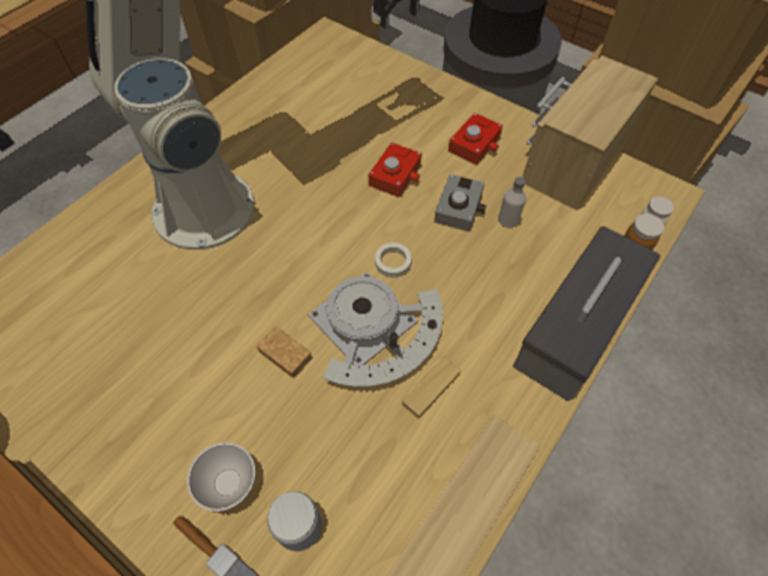

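The top view shows the lever post at (414,268) and the mushroom pin at (382,253), both in 768-px scale. The grey switch box is at (256,306), and the two red boxes are decoys. I'll refine the measurements from zoomed crops.

```bash
cat > h.py <<'E'
import numpy as np, cv2
from rig import r, grab_frame, spotter
def proj(f,X):
    c=f['R']@np.array(X,float)+f['t']; return np.array([f['fx']*c[0]/c[2]+f['cx'],f['fy']*c[1]/c[2]+f['cy']])
def back(f,uv,z):
    d=f['R'].T@np.array([(uv[0]-f['cx'])/f['fx'],(uv[1]-f['cy'])/f['fy'],1]); o=-f['R'].T@f['t']
    return o+d*(z-o[2])/d[2]
def crop(f,u,v,w,h,k,name,pts=[]):
    im=f['img'][v:v+h,u:u+w,::-1]; im=cv2.resize(im,None,fx=k,fy=k,interpolation=cv2.INTER_CUBIC)
    for X in pts:
        p=(proj(f,X)-[u,v]+.5)*k; cv2.drawMarker(im,tuple(int(a) for a in p),(0,0,255),cv2.MARKER_CROSS,14,1)
    cv2.imwrite(name,im)
E
python3 - <<'E'
from h import *
pts=[(503,-10,55),(606.5,-47.5,95),(641.5,44,50),(508.5,357.5,64)]
f=grab_frame('top')
crop(f,225,150,100,80,7,'pics/t1.png',pts); crop(f,140,180,60,50,8,'pics/t2.png',pts)
g=grab_frame('scene'); crop(g,200,170,110,100,6,'pics/s1.png',pts);crop(g,280,105,60,60,8,'pics/s2.png',pts)
E
```

```text
(no output)
```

View pics/t1.png

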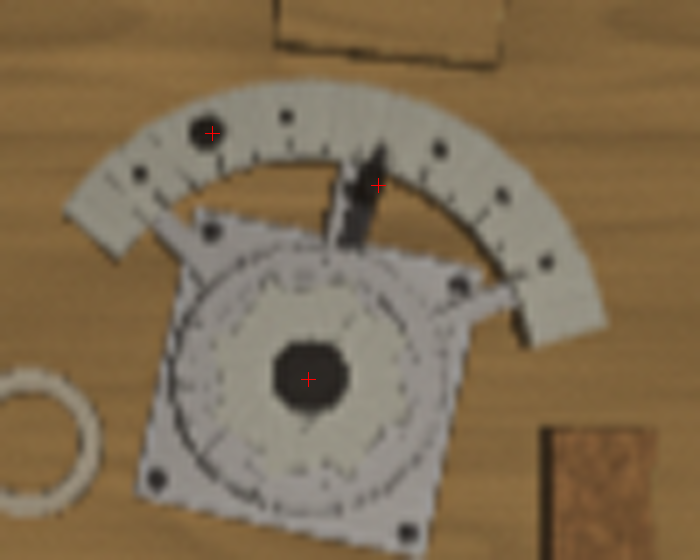

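View pics/s1.png

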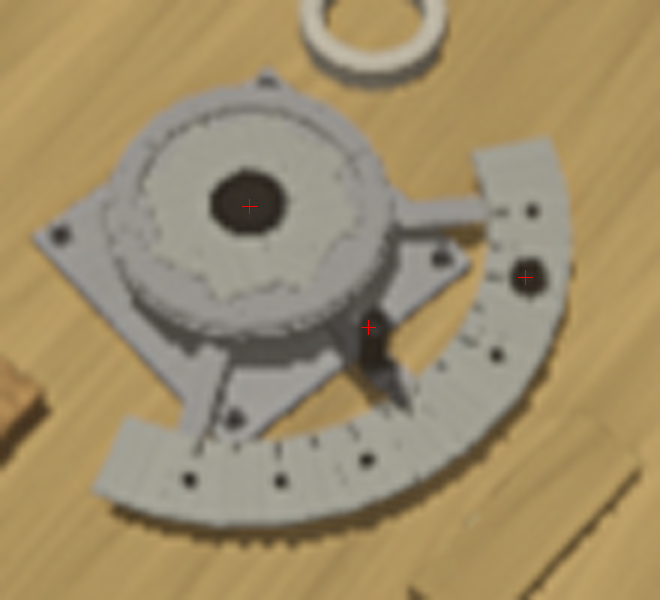

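View pics/t2.png

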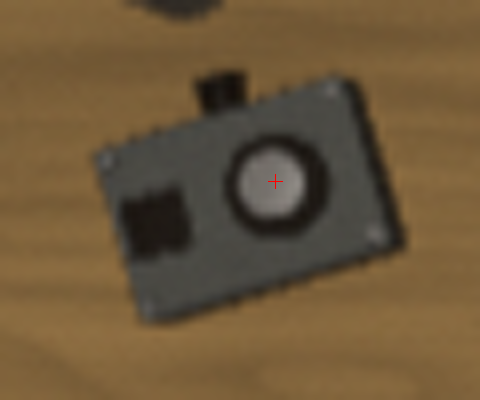

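View pics/s2.png

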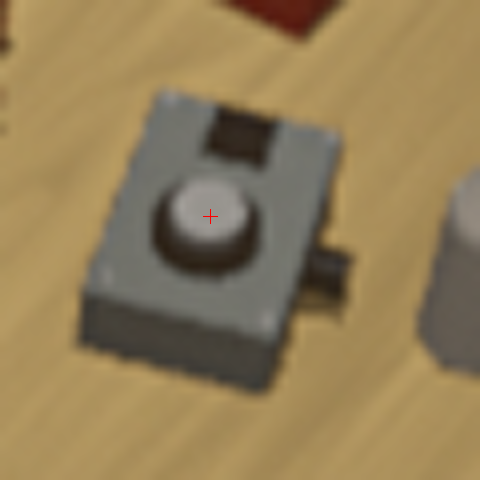

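The crops agree with the network to about 3 mm:
- **Ring axis:** about (504, -10).
- **Pin:** about (642, 46), r = 149, angle 0.389.
- **Post:** r = 110, angle about -0.35.
- **Button:** about (509, 358).

I'll close the fingers, turn to yaw π/2 and move to a start point beside the post.

Emit:
apply_moves(motion="-1 -0.613 -0.566 0 0.423;-1 -0.613 -0.566 0 0.423;-1 -0.613 -0.566 0 0.423;-1 -0.613 -0.566 0 0.423;-1 -0.613 -0.566 0 0.423;-1 -0.613 -0.566 0 0.423;-1 -0.613 -0.566 0 0.423;-1 -0.613 -0.566 0 0.423;-1 -0.613 -0.566 0 0.423;-1 -0.613 -0.566 0 0.423;-1 -0.613 -0.566 0 0.423;-1 -0.613 -0.566 0 0.423;-1 -0.613 -0.566 0 0.423;-1 -0.613 -0.566 0 0.423;-1 -0.613 -0.566 0 0.423;-1 -0.613 -0.566 0 0.423;-1 -0.613 -0.566 0 0.423;-1 -0.613 -0.566 0 0.423;-1 -0.613 -0.566 0 0.423;-1 -0.613 -0.566 0 0.423", squeeze=20)

```text
clock: 3.17
eef_pos: [609.4, -91.4, 404.8]
tcp_rot: [3.141, -0.0, 1.57]
contact_force: [1.1, 0.7, 0.7]
opening: -0.004
```

Emit:
apply_moves(motion="-1 0 0 0.04 0;-1 0 0 0.08 0;-1 0 0 0.12 0;-1 0 0 0.15 0;-1 0 0 0.166 0;-1 0 0 0.166 0;-1 0 0 0.166 0;-1 0 0 0.166 0")

```text
clock: 3.83
eef_pos: [609.4, -89.3, 240.0]
tcp_rot: [3.14, 0.0, 1.57]
contact_force: [-0.6, 0.2, -0.6]
opening: 0.002
```

Run:
```python
from h import *
s=r.sense(); print(s['clock'],s['eef_pos'],s['tcp_rot'],s['contact_force'])
f=grab_frame('scene'); crop(f,170,130,160,130,5,'pics/s3.png',[(606.5,-47.5,95),(609,-91,66),(642,46,50)])
```

```text
3.8333 [609.38938477 -89.34365105 240.03343232] [3.13974840e+00 2.73748181e-04 1.56992218e+00] [-0.62584942  0.18282019 -0.62009934]
```

View pics/s3.png

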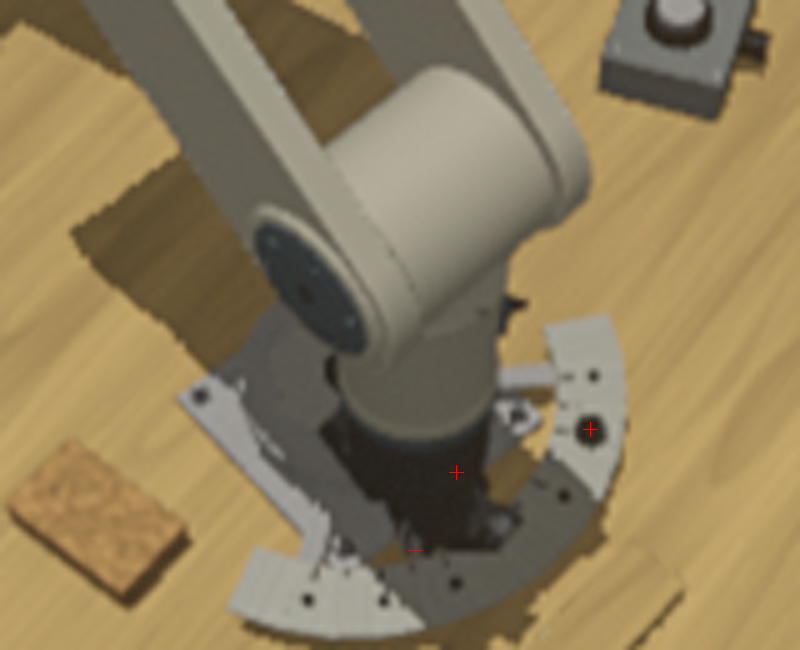

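The fingers are hidden by the arm, but the pose matches the plan. I'll push slowly and stop about 10 mm short.

Emit:
apply_moves(motion="-1 0.005 0 0 0;-1 0.01 0 0 0;-1 0.015 0 0 0;-1 0.02 0 0 0;-1 0.025 0 0 0;-1 0.03 0 0 0;-1 0.035 0 0 0;-1 0.04 0 0 0;-1 0.045 0 0 0;-1 0.05 0 0 0;-1 0.055 0 0 0;-1 0.06 0 0 0;-1 0.065 0 0 0;-1 0.07 0 0 0;-1 0.075 0 0 0;-1 0.08 0 0 0;-1 0.085 0 0 0;-1 0.09 0 0 0;-1 0.092 0 0 0;-1 0.092 0 0 0")

```text
clock: 5.55
eef_pos: [608.7, 3.4, 238.6]
tcp_rot: [3.142, -0.0, 1.57]
contact_force: [0.1, -0.9, 0.3]
opening: -0.001
```

Run:
```python
from h import *
s=r.sense(); print(s['clock'],s['eef_pos'],s['contact_force'])
P=[(606.5,25,95),(642,46,50)]
f=grab_frame('scene'); crop(f,190,150,120,110,6,'pics/s4.png',P)
f=grab_frame('top'); crop(f,225,150,100,80,7,'pics/t4.png',P)
for c in('scene','top'):
  for q in('lever','post_top','pin'):
    print(q,[( [round(v) for v in d['point']],round(d['conf'],2)) for d in spotter.place_of(q,c)][:3])
```

```text
5.55 [608.73254241   3.39232536 238.60893125] [ 0.09336445 -0.94837691  0.25432386]
lever [([501, -9, -2], 0.83)]
post_top [([605, 24, 94], 0.81)]
pin []
lever [([617, 420, -6], 0.25)]
post_top [([606, 21, 94], 0.58)]
pin []
```

View pics/s4.png

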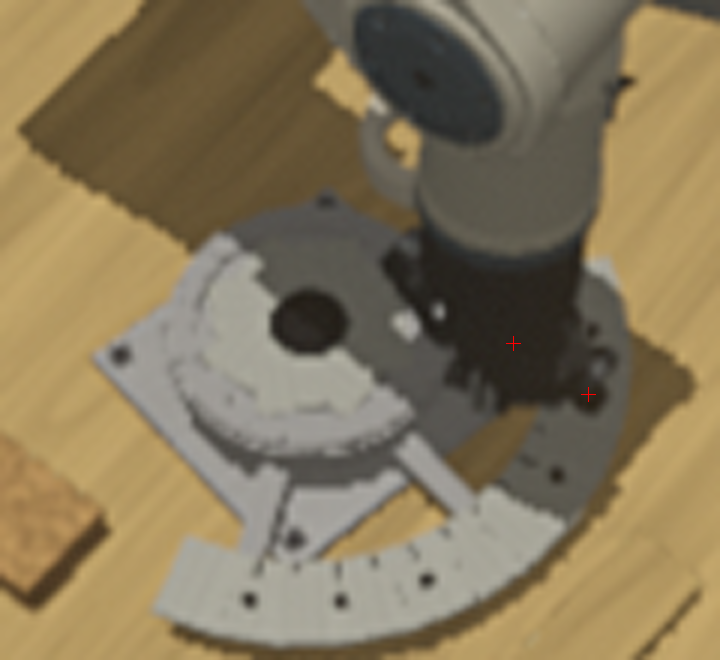

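View pics/t4.png

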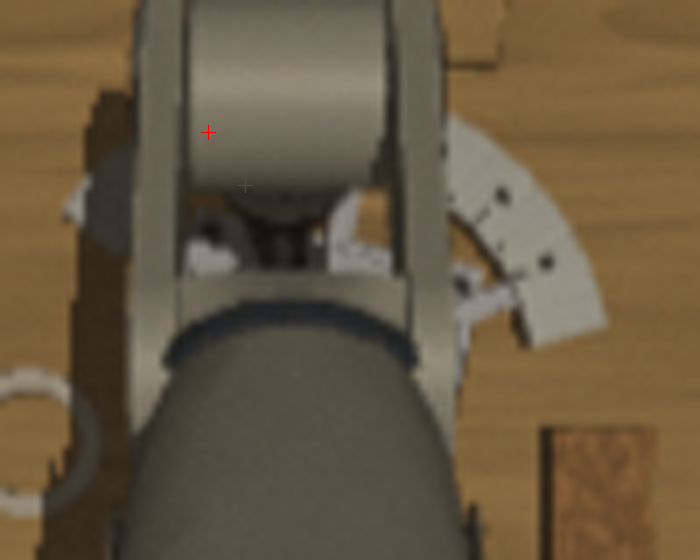

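The network puts the post at y ≈ 22.5, and finger geometry gives 22.4, so they agree. The target is y ≈ 31.7. I'll push another 9 mm, then back off and look.

Emit:
apply_moves(motion="-1 0.003 0 0 0;-1 0.006 0 0 0;-1 0.008 0 0 0;-1 0.009 0 0 0;-1 0.009 0 0 0;-1 0.009 0 0 0;-1 0.004 0 0 0;-1 -0.01 0 0 0;-1 -0.04 0 0 0;-1 -0.08 0 0 0;-1 -0.12 0 0 0;-1 -0.16 0 0 0;-1 -0.16 0 0 0;-1 -0.16 0 0 0")

```text
clock: 7.12
eef_pos: [608.2, -160.5, 238.7]
tcp_rot: [3.141, 0.0, 1.566]
contact_force: [-0.3, -0.4, 0.0]
opening: 0.003
```

Run:
```python
from h import *
s=r.sense(); print(s['clock'],s['eef_pos'],s['contact_force'])
P=[(504,-10,55),(605.8,31.7,95),(642,46,50)]
f=grab_frame('scene'); crop(f,190,150,120,110,6,'pics/s5.png',P)
f=grab_frame('top'); crop(f,225,150,100,80,7,'pics/t5.png',P)
for c in('scene','top'):
  for q in('lever','post_top','pin'):
    print(q,[( [round(v,1) for v in d['point']],round(d['conf'],2)) for d in spotter.place_of(q,c)][:3])
```

```text
7.1167 [ 608.20676143 -160.46061133  238.73222122] [-0.27326727 -0.4166729   0.0105738 ]
lever [([503.3, -8.3, -4.0], 0.64), ([425.8, -176.7, -1.2], 0.35), ([622.4, 413.5, -4.7], 0.27)]
post_top [([600.6, 31.9, 94.4], 0.82), ([619.5, 413.2, -2.7], 0.74)]
pin [([643.5, 42.4, 32.7], 0.57)]
lever [([500.4, -13.7, -0.6], 0.85), ([498.0, 376.6, -0.2], 0.27)]
post_top [([603.1, 27.4, 94.5], 0.67)]
pin [([641.9, 41.7, 36.2], 0.59)]
```

View pics/s5.png

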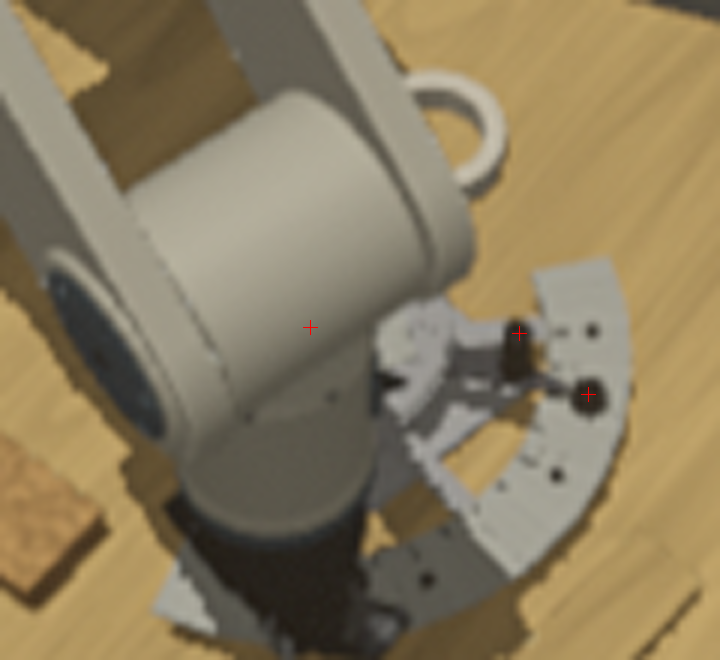

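View pics/t5.png

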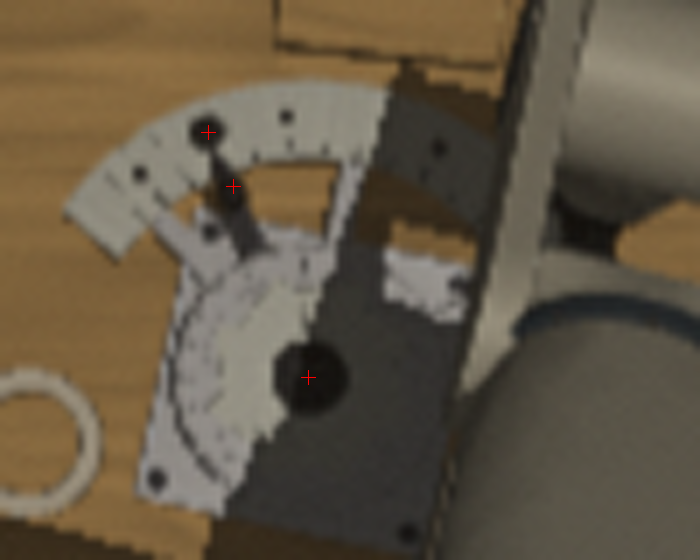

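The tip points straight into the pin head in both views, so the lever is on target. Next I'll raise the tool and go above the button.

Emit:
apply_moves(motion="-1 0 0 -0.04 0;-1 0 0 -0.08 0;-1 0 0 -0.12 0;-1 0 0 -0.12 0;-1 0.518 -0.099 -0.12 0;-1 0.518 -0.099 -0.12 0;-1 0.518 -0.099 -0.12 0;-1 0.518 -0.099 -0.12 0;-1 0.518 -0.099 -0.12 0;-1 0.518 -0.099 -0.12 0;-1 0.518 -0.099 -0.12 0;-1 0.518 -0.099 -0.12 0;-1 0.518 -0.099 -0.12 0;-1 0.518 -0.099 -0.12 0;-1 0.518 -0.099 -0.12 0;-1 0.518 -0.099 -0.12 0;-1 0.518 -0.099 -0.12 0;-1 0.518 -0.099 -0.12 0;-1 0.518 -0.099 -0.12 0;-1 0.518 -0.099 -0.12 0")

```text
clock: 9.18
eef_pos: [509.7, 360.7, 358.4]
tcp_rot: [-3.141, 0.001, 1.571]
contact_force: [-0.5, -0.2, 0.2]
opening: -0.006
```

Run:
```python
from h import *
s=r.sense(); print(s['clock'],s['eef_pos'],s['tcp_rot'],s['contact_force'])
P=[(504,-10,55),(605.8,31.7,95),(642,46,50)]
f=grab_frame('top'); crop(f,225,150,100,80,7,'pics/t6.png',P)
f=grab_frame('scene'); crop(f,200,80,150,160,4,'pics/s6.png',P)
for q in('lever','post_top','pin'):
  for c in('scene','top'):
    print(q,[( [round(v,1) for v in d['point']],round(d['conf'],2)) for d in spotter.place_of(q,c)][:1])
```

```text
9.1833 [509.67337142 360.68749486 358.35139618] [-3.14119977e+00  7.36772391e-04  1.57104784e+00] [-0.52262217 -0.19349527  0.20539914]
lever [([501.9, -10.5, -0.2], 0.86)]
lever [([500.0, -13.5, 1.4], 0.82)]
post_top [([600.5, 29.6, 94.4], 0.68)]
post_top []
pin [([639.7, 43.6, 32.9], 0.5)]
pin []
```

View pics/t6.png

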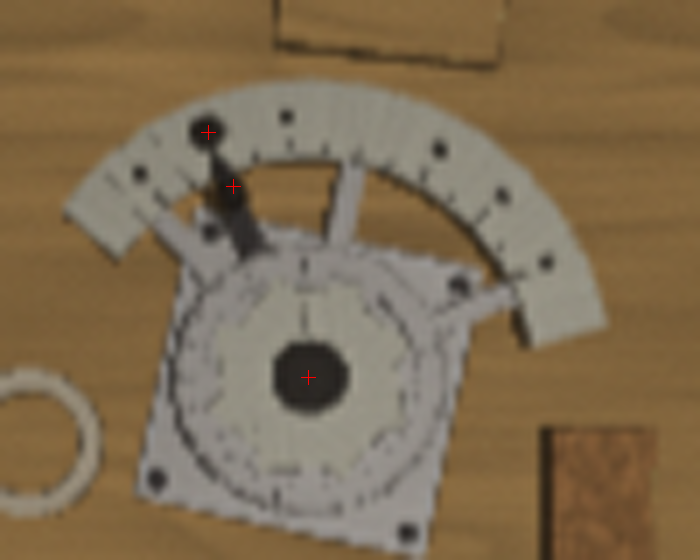

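View pics/s6.png

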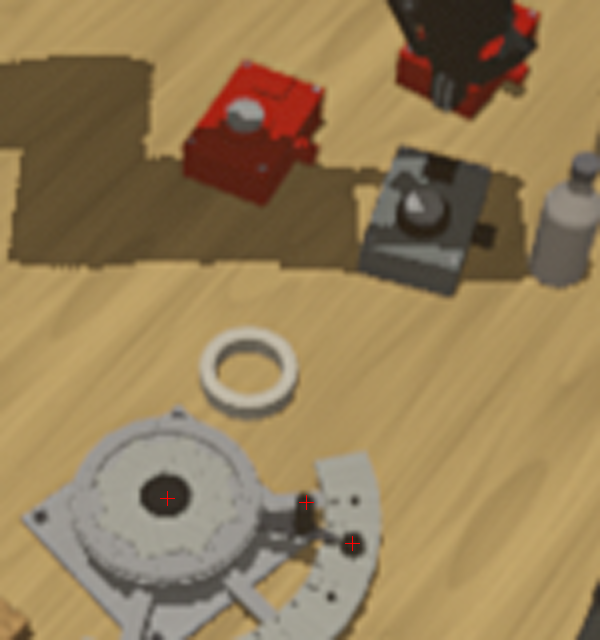

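The lever still points at the pin with the arm clear: tip at (211,150), head at (207,131). The tool is over the button, so I'll lower it to just above.

Emit:
apply_moves(motion="-1 -0.002 0 0.04 0;-1 -0.002 0 0.08 0;-1 -0.002 0 0.105 0;-1 -0.002 0 0.112 0;-1 -0.002 0 0.112 0;-1 -0.002 0 0.112 0")

```text
clock: 10.08
eef_pos: [510.6, 359.0, 247.6]
tcp_rot: [3.141, -0.0, 1.57]
contact_force: [0.2, 1.3, 0.2]
opening: 0.001
```

Run:
```python
from h import *
s=r.sense(); print(s['clock'],s['eef_pos'],s['contact_force'])
f=grab_frame('scene'); crop(f,270,80,80,80,7,'pics/s7.png',[(509,358,64)])
```

```text
10.0833 [510.61130921 359.03992961 247.61550965] [0.23087088 1.33199533 0.20442889]
```

View pics/s7.png

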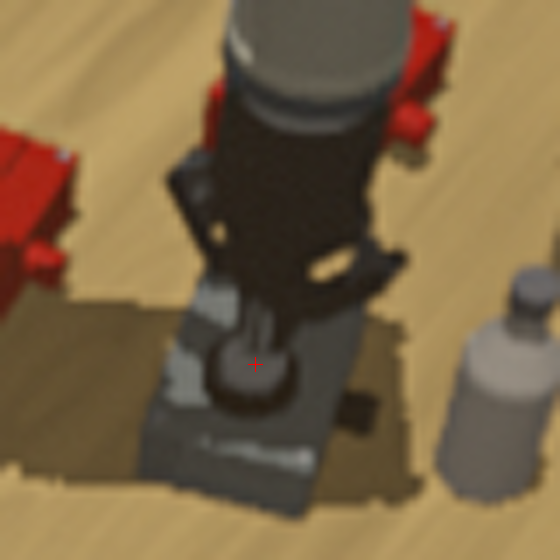

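The tips are just above the button's centre at (254,362). I'll step down and watch the force.

Emit:
apply_moves(motion="-1 0 0 0.004 0;-1 0 0 0.008 0;-1 0 0 0.01 0;-1 0 0 0.011 0;-1 0 0 0.012 0;-1 0 0 0.013 0;-1 0 0 0.013 0;-1 0 0 0.013 0")

```text
clock: 10.8
eef_pos: [510.6, 359.2, 234.5]
tcp_rot: [3.14, -0.001, 1.57]
contact_force: [3.2, 1.1, 6.5]
opening: -0.0
```

Emit:
apply_moves(motion="-1 0 0 0.001 0;-1 0 0 0.001 0;-1 0 0 0.001 0")

```text
clock: 11.05
eef_pos: [510.7, 359.2, 234.3]
tcp_rot: [3.14, -0.001, 1.57]
contact_force: [-0.7, -0.6, 14.9]
opening: -0.002
```

Run:
```python
from h import *
s=r.sense(); print(s['clock'],s['eef_pos'],s['contact_force'],s['wrist_torque'])
f=grab_frame('scene'); crop(f,270,80,80,80,7,'pics/s8.png')
```

```text
11.05 [510.65228052 359.24796136 234.3208694 ] [-0.70458424 -0.60743022 14.9238317 ] [-0.09800567  0.08135634 -0.04408718]
```

View pics/s8.png

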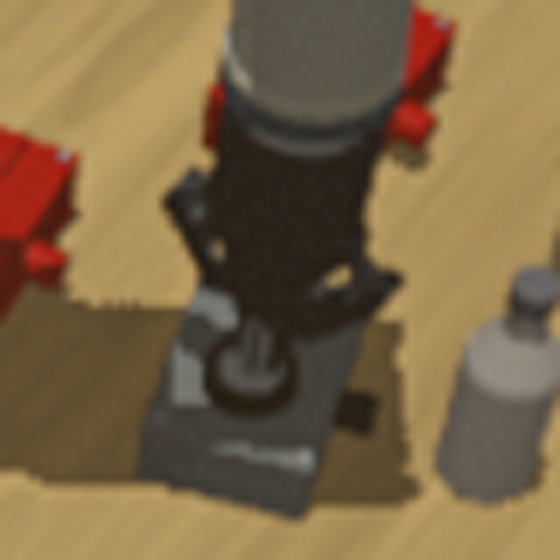

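The button is on its hard stop: a 1 mm command moved the tool only 0.2 mm and the force rose to 15 N. I'll lift straight up.

Emit:
apply_moves(motion="-1 0 0 -0.005 0;-1 0 0 -0.03 0;-1 0 0 -0.07 0;-1 0 0 -0.11 0;-1 0 0 -0.15 0;-1 0 0 -0.16 0;-1 0 0 -0.16 0;-1 0 0 -0.16 0;-1 0 0 -0.16 0")

```text
clock: 11.85
eef_pos: [509.4, 358.4, 390.7]
tcp_rot: [-3.139, 0.002, 1.57]
contact_force: [-0.9, 0.8, -0.7]
opening: 0.003
```

Run:
```python
from h import *
s=r.sense(); print(s['clock'],s['eef_pos'],s['contact_force'])
f=grab_frame('scene'); crop(f,200,80,150,160,4,'pics/s9.png',[(642,46,50)])
for q in('glue','offcut','tape_roll','sanding_block','tin','tub','brush','start_top'):
    print(q,[( [round(v) for v in d['point']],round(d['conf'],2)) for d in spotter.place_of(q,'scene')][:3])
f=grab_frame('top'); crop(f,225,150,100,80,7,'pics/t9.png')
```

```text
11.85 [509.40816231 358.35467454 390.71230736] [-0.91171869  0.78920624 -0.65478844]
glue [([617, 413, -3], 0.56)]
offcut [([713, -58, -1], 0.93)]
tape_roll []
sanding_block [([427, -175, -3], 0.88)]
tin [([676, -419, 0], 0.93), ([506, -12, -3], 0.42), ([515, -434, 0], 0.4)]
tub []
brush [([589, -536, 0], 0.79)]
start_top [([509, 360, 69], 0.5), ([316, 360, 65], 0.42)]
```

View pics/s9.png

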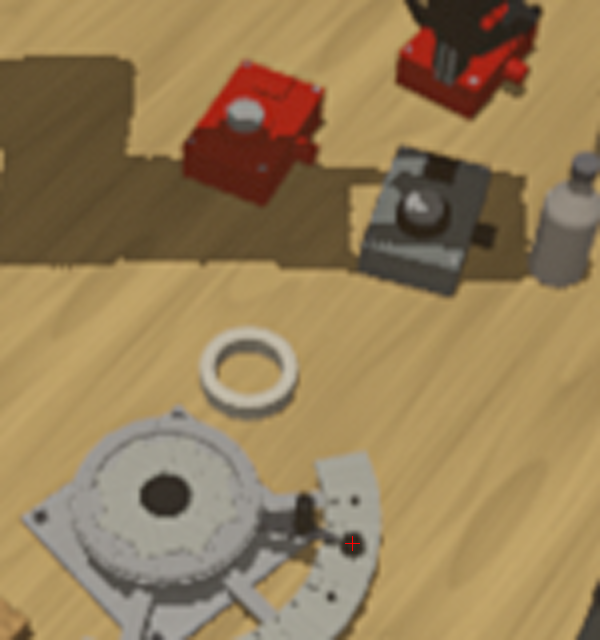

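View pics/t9.png

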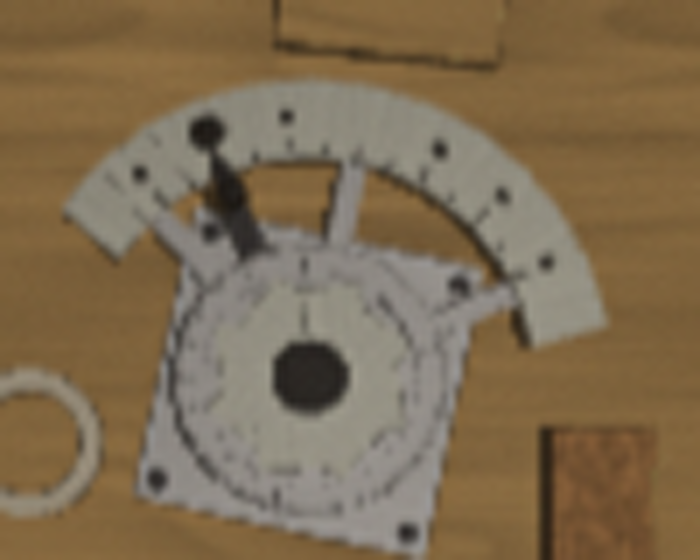

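The lever is still on the pin (head at (206,131), tip at (211,150)). The button is up, the loose things haven't moved and the arm is clear. Handing in.

```bash
python3 -c "
from rig import r
print(r.sign_off(), r.sense()['clock'])"
```

```text
the job is handed in; nothing more can be done
the job is handed in; nothing more can be done
```

I pushed the lever round to the wide-headed pin with closed fingertips, pressed the grey box's start button fully down and let it up, and handed the job in at about 12 s. The hand-in gives no verdict.

- **Lever:** In the last pictures from both cameras the tip points at the pin head. I estimate it is within 2–3 mm of the lever's centre line; the limit is 8 mm. The wrist force was about 1 N at the one reading I took during the push.
- **Start button:** It reached its hard stop. A further 1 mm command moved the tool only 0.2 mm while the force rose to 15 N. After release it looked up again, with the network putting its top at 69 mm.
- **Loose things:** The glue, offcut, sanding block, tin and brush were found within about 7 mm of where they started, which is about the network's error. In the last check the network missed the tape roll and the tub. The tape roll looks unmoved in the pictures; the tub was outside the last crops, but the arm never went near it.
- **Disagreement:** The network's pin and post positions differed from my pixel measurements by up to about 5 mm, so I went by the pictures.
- **Arm:** It ended clear of everything, with the fingertips about 150 mm above the button.

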